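Slide the drilled block off the bent arm and put it back in its tray

TASK

The tall drilled block of the pattern-block set has been left hanging on the bent steel arm of the desk stand. Slide it gently along the arm, round the bend and off the free end without forcing it against the rod, then stand it upright in the empty pocket of the blue tray, fully down, gently, and let go. Leave the other things on the desk where they are.

Things in the scene. Friction and masses are not known exactly. Their poses are not given: they have to be found in the camera images.
- stand: fixed steel desk stand with a level bent rod as its arm. Dark foot 130 x 110 x 10 mm; origin on the foot's underside below the axis of the upright post (16 mm thick, top 134 mm up). The rod leaves the post along the stand's +x, bends right (towards the stand's -y), and ends free; it is rigid and does not give or turn
- root (a point): where the rod's centre line leaves the post's axis, 125 mm above the stand's origin; axes as the stand's. The round rod is 8 mm thick and level: from here 85 mm straight along +x, then the bend to the right (radius 50 mm to the centre line), then 75 mm straight to the rounded free end
- bend (a point): point on the rod's centre line 27.5 degrees into the bend: x 108, y -5.6, z 125 mm in the stand's frame, axes as the stand's. Up to here the shape is true. The bend was made by hand: in all it turns through 30 to 80 degrees (55 in the middle), not reported; kinks of up to 13 degrees either way lie here and where the straight end leg begins, with 27.5 degrees of true curve between
- block: blue plastic drilled block, 20 mm thick (x), 44 wide (y, flat sides), 50 tall plus a crown 26 wide and 8 high, about 60 g; origin at the centre of its underside. At the start it hangs upright by its hole on the straight inner part of the rod, its x along the rod, free to slide and swing, the hole's top resting on the rod
- hole (a point): centre of the block's plain round through hole, 12 mm in diameter, running along the block's x, 36 mm above its underside; while it hangs, 2 mm below the rod's centre line
- tray: fixed blue plastic tray of the block set, 156 x 70 mm (x, y), 16 mm tall, floor 4 mm thick; origin at the centre of its underside. Three equal pockets in a row along its x, 50 mm apart, each 26 mm along x by 50 mm along y and 12 mm deep; the outer two are filled by other blocks, the middle one is empty
- pocket (a point): centre of the floor of the tray's empty middle pocket, 12 mm below the tray's rim; axes as the tray's (pocket 26 mm along x, 50 mm along y)
- pencil_tin: round aluminium pencil tin with its press-fit lid on, 75 mm across, 105 mm tall; origin at the centre of its underside
- jar: glass jar with a bamboo lid, 76 mm across, 100 mm tall; origin at the centre of its underside
- stapler: chrome stapler, 145 x 36 mm, about 65 mm tall, lying along its x axis; origin at the centre of its underside
- hex_block: blue six-sided block lying flat on the mat, 50 mm over its corners, 14 mm thick; origin at the centre of its underside
- eraser: white eraser 55 x 22 x 12 mm; origin at the centre of its underside
- arch_block: blue arch-shaped block, 20 x 44 x 42 mm tall (x, y, z), standing in one of the outer pockets of the tray; origin at the centre of its underside
- step_block: blue stepped block, 20 x 44 x 43 mm tall (x, y, z), standing in the other outer pocket of the tray; origin at the centre of its underside
Mind the look-alikes: they are no part of the job. Leave any red look-alike of the tray alone.

How it is judged:
By the outcome, as a careful person would: the job done as asked, in the order asked, and still so for the second after the job is handed in, with the robot touching nothing.
It also fails if it takes over 67 s, if anything falls off the work surface, if the arm or the gripper's body presses on something with over 40 N, if the wrist force passes 120 N, or if a joint passes its speed limit or range.

ROBOT

A 6-joint arm with a two-finger parallel gripper is mounted at the origin on the work surface. World frame = base frame: x ahead of the robot, y to its left, z up, the work surface at z = 0. Lengths are in m, angles in rad, forces in N, time in s.
With the tool pointing down it reaches from about 0.35 to 0.725 m from the base axis. Payload 6 kg.
Tool frame: the origin (TCP) lies at the very end of the fingers, on their centre line; the grasp point (between the pads) lies 19 mm behind it; z points along the fingers, y is the line along which they close (so a half turn about z gives the same grasp; the last joint's range is limited). The gripper opens to 85 mm and grips with 20 to 120 N. Pads are 22 mm wide; open, the fingers measure 114 mm over their backs; the gripper's body (76 mm by 85 mm) begins 54 mm behind the grasp point. The pads swing forward as they close: fully open they stand 13 mm farther back than shut.
Start: joints at [-0.913, 0.04, 0.085, 0, -1.615, -0.334], TCP at [0.191, -0.569, 0.231] pointing down, gripper open.
Joint ranges: [-2.56, 2.56], [-1.29, 2.01], [-1.08, 1.49], [-3.29, 1.98], [-2.81, -0.18], [-2.99, 2.99]. Speed limits (rad/s): [2.57, 2.57, 3.01, 3.14, 3.14, 3.14].

INTERFACE

Orientations are given as a 3x3 rotation matrix whose columns are the frame's x, y, z axes.
In Python, from plant import sense, camera, camera_model, finish_job gives the robot as it stands.
- The arm moves only by the tool play_rows, never from a script. Its argument "series" is a list of rows, each a list of 7 numbers: the shift along the tool's x, y, z as a fraction of full scale, then the turn, a rotation vector about the tool's x, y, z as a fraction of full scale, then the opening, from 0 (shut) to 1 (fully open). A call has 1 to 10 rows; each row shifts and turns the commanded pose from where the row before left it, along the tool's axes as they then stand; what a row does not reach is not made up. Full scale, the value 1, is 0.12 m for a shift and 10 degrees for a turn. A row lasts 1/8 s, in which the tool goes at most 62.5 mm and 10.7 degrees, less where a joint would pass 70% of its speed; a pose out of reach is approached as far as the arm can. A call with a number of a shift or a turn outside -1 to 1 is refused whole. A call with a gripper value outside its range is refused whole. The fingers move at their own pace and stop on an object; "grip_force" is the grip in N (left out, the last holds). Time passes only in rows, so rows that do not move let the fingers close. It gives the time, the measured TCP pose, the force, the opening and the grip force at its end, in the units of the state.
- sense(): the state, without advancing time (a new reading comes with each control period).
- camera(name): name is "side" or "top"; returns (picture, depth): 420x560x3 uint8, blue, green, red; 420x560 float32, m along the optical axis (not along the pixel's ray), 0 where there is no reading.
- camera_model(name): a dict with "K" (3x3 intrinsics, pixels), "R" (3x3) and "t" (3): a world point X has camera coordinates R X + t. Camera axes: x right, y down, z forward; pixel columns grow to the right and rows downward; lengths in m; the calibration is good to about 2 mm. A picture is of the moment at which its call begins. camera_model takes no time and is no camera call.
- finish_job(): hands the job in; it is judged then, once.
The state is a dict: "clock": time; "joint_pos": joint angles; "joint_vel": joint speeds; "joint_efforts": joint torques, N m; "eef_pos": TCP position; "tool_rot": TCP orientation; "wrist_force": force on the tool from outside, world axes, zero at the start; "ft_torque": the same for the moment, N m; "opening": finger opening in m; "finger_force": force on a finger pad.
Only numpy, scipy, OpenCV 4.12 (cv2) and the standard library are available. Lean on these libraries where they do the work, as an engineer would, in place of code of your own. Each camera call takes 0.05 s, during which the arm holds its last target. There are 200 camera calls.

## Working session

There is one attempt and no reset: what is moved stays moved. The work goes in short steps, Python scripts to look and compute and a tool call to move; the robot and the scene stay as the last step left them, time stands still between calls to the robot, and variables do not carry over. Pictures are saved under pics/ and viewed, at most 10 in all, crops included, and the job is handed in when it is done.

Besides the shell and the picture viewer there is one more tool, called after "Request:" by a JSON object that holds its "api" and its "payload", one argument or row to a line. play_rows: Moves the arm, as the interface text tells. Shift numbers are shares of 0.12 m and turn numbers shares of 10 degrees, none past 1 either way. Its arguments: {"type":"object","properties":{"series":{"type":"array"},"grip_force":{"type":"number"}},"required":["series"]}

```bash
ls; mkdir -p pics; python3 - <<'E'
from plant import *
import cv2,numpy as np
for n in("top","side"):
    p,d=camera(n); cv2.imwrite(f"pics/{n}0.png",p); np.savez(f"/tmp/{n}0",p=p,d=d)
    m=camera_model(n); print(n,np.round(m["K"],1).tolist(),np.round(m["R"],3).tolist(),np.round(m["t"],3), -m["R"].T@m["t"])
print(sense())
E
```

```text
pics
top [[485.2, 0.0, 288.1], [0.0, 485.2, 211.3], [0.0, 0.0, 1.0]] [[-0.013, -1.0, 0.013], [-0.996, 0.012, -0.092], [0.092, -0.015, -0.996]] [-1.000e-03  5.900e-01  1.149e+00] [0.48138707 0.00882938 1.19856379]
side [[388.5, 0.0, 279.5], [0.0, 388.5, 214.3], [0.0, 0.0, 1.0]] [[-0.894, -0.447, 0.015], [-0.264, 0.5, -0.825], [0.362, -0.742, -0.565]] [0.537 0.255 0.739] [0.28021243 0.66119121 0.61965535]
{'clock': 0.1, 'joint_pos': array([-9.13291759e-01,  4.07598091e-02,  8.39242703e-02, -4.24086575e-04,
       -1.61551928e+00, -3.33668236e-01]), 'joint_vel': array([ 0.00088265, -0.00217398,  0.0014365 ,  0.00073595, -0.00077391,
        0.0012721 ]), 'joint_efforts': array([-4.57908915e-03, -3.69347763e+01,  3.48281050e+01,  6.95175737e+00,
       -4.57702336e-03,  1.94417581e-06]), 'eef_pos': array([ 0.19088403, -0.5685105 ,  0.23037855]), 'tool_rot': array([[-9.48015692e-01, -3.18222983e-01, -6.17128579e-04],
       [-3.18223563e-01,  9.48014523e-01,  1.49250033e-03],
       [ 1.10098949e-04,  1.61129859e-03, -9.99998696e-01]]), 'wrist_force': array([1.07405067, 0.38149823, 0.03530791]), 'ft_torque': array([ 0.05986209,  0.0036935 , -0.02826053]), 'finger_force': 0.0, 'opening': 0.08537522582922058}
```

View pics/top0.png

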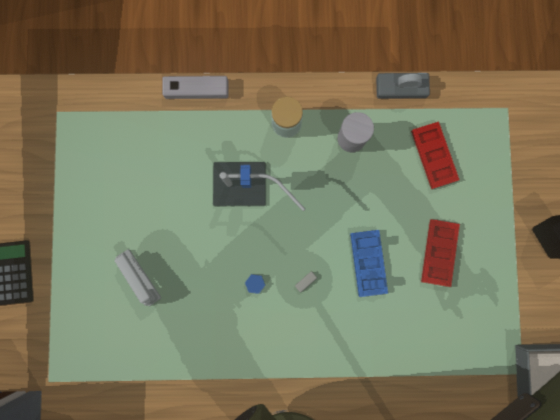

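View pics/side0.png

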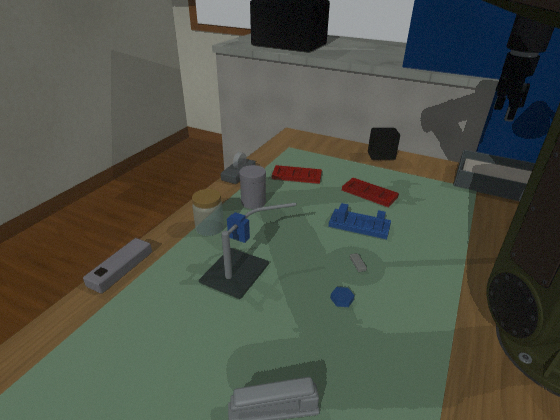

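Top view: the hanging blue block is at (245,175) on the stand, with the rod running from (222,175) to a bend near (270,178) and a free end at (303,208). The blue tray is at (369,263). Blue things that could be mistaken for the block: hex block (255,283), and the arch and step blocks in the tray (367,242) and (373,284). Red tray look-alikes are at (435,155) and (440,252). By its description the target is the one hanging at (245,175). I'll check it in a close crop.

```bash
cat > h.py <<'E'
from plant import *
import cv2,numpy as np
def ray(n,uv,z):
    m=camera_model(n); c=-m["R"].T@m["t"]
    d=m["R"].T@np.linalg.inv(m["K"])@np.array([uv[0],uv[1],1.]); return c+d*(z-c[2])/d[2]
def proj(n,X):
    m=camera_model(n); q=m["K"]@(m["R"]@np.asarray(X,float)+m["t"]); return q[:2]/q[2]
def mask(p,lo,hi): return cv2.inRange(cv2.cvtColor(p,cv2.COLOR_BGR2HSV),np.array(lo),np.array(hi))
E
python3 - <<'E'
from h import *
p=np.load("/tmp/top0.npz")["p"]; s=np.load("/tmp/side0.npz")["p"]; d=np.load("/tmp/top0.npz")["d"]
a=cv2.resize(p[150:225,205:315],(800,546)[:2],interpolation=cv2.INTER_CUBIC)
a=cv2.resize(p[150:225,205:315],None,fx=4.5,fy=4.5,interpolation=cv2.INTER_CUBIC)
b=cv2.resize(s[180:300,190:310],(300,337),interpolation=cv2.INTER_CUBIC)
c=cv2.resize(p[220:305,340:400],(180,255),interpolation=cv2.INTER_CUBIC)
im=np.zeros((600,800,3),np.uint8); im[:a.shape[0],:a.shape[1]]=a; im[:337,497:797]=b; im[340:595,0:180]=c
cv2.imwrite("pics/crop1.png",im)
m=mask(p,(105,120,50),(125,255,255))
for c in cv2.findContours(m,cv2.RETR_EXTERNAL,cv2.CHAIN_APPROX_NONE)[0]:
    if cv2.contourArea(c)>30: print(cv2.contourArea(c),cv2.minAreaRect(c))
# foot
m=cv2.inRange(cv2.cvtColor(p,cv2.COLOR_BGR2GRAY)[150:215,205:275],0,60)
c=max(cv2.findContours(m,cv2.RETR_EXTERNAL,cv2.CHAIN_APPROX_NONE)[0],key=cv2.contourArea)
r=cv2.minAreaRect(c); B=cv2.boxPoints(r)+[205,150]; print("foot",r,B); print([np.round(ray("top",q,.01),4) for q in B])
for u,v in [(222,175),(230,176),(245,175),(260,177),(270,179),(285,192),(300,205)]: print(u,v,d[v-1:v+2,u-1:u+2].round(3).tolist())
E
```

```text
215.0 ((254.5, 283.5), (17.0, 17.0), 90.0)
1706.0 ((368.58416748046875, 262.7839660644531), (63.503204345703125, 28.508886337280273), 82.23483276367188)
163.5 ((244.5, 175.5), (21.0, 9.0), 90.0)
foot ((52.5, 31.5), (5.0, 13.0), 90.0) [[251. 179.]
 [264. 179.]
 [264. 184.]
 [251. 184.]]
[array([0.6724, 0.0823, 0.01  ]), array([0.672 , 0.0502, 0.01  ]), array([0.6596, 0.0503, 0.01  ]), array([0.6599, 0.0824, 0.01  ])]
222 175 [[1.0759999752044678, 1.0720000267028809, 1.0729999542236328], [1.0740000009536743, 1.0770000219345093, 1.0750000476837158], [1.0770000219345093, 1.0759999752044678, 1.0720000267028809]]
230 176 [[1.0789999961853027, 1.0750000476837158, 1.0809999704360962], [1.0789999961853027, 1.0779999494552612, 1.0759999752044678], [1.0809999704360962, 1.0789999961853027, 1.0800000429153442]]
245 175 [[1.062999963760376, 1.059000015258789, 1.0670000314712524], [1.059000015258789, 1.0640000104904175, 1.059999942779541], [1.062000036239624, 1.062000036239624, 1.0640000104904175]]
260 177 [[1.0770000219345093, 1.0779999494552612, 1.0789999961853027], [1.0800000429153442, 1.0820000171661377, 1.0800000429153442], [1.1970000267028809, 1.1979999542236328, 1.1979999542236328]]
270 179 [[1.0770000219345093, 1.0789999961853027, 1.0779999494552612], [1.2079999446868896, 1.0820000171661377, 1.0809999704360962], [1.2120000123977661, 1.2059999704360962, 1.2100000381469727]]
285 192 [[1.2089999914169312, 1.0809999704360962, 1.0800000429153442], [1.2089999914169312, 1.2050000429153442, 1.0809999704360962], [1.2050000429153442, 1.2089999914169312, 1.0789999961853027]]
300 205 [[1.0709999799728394, 1.0740000009536743, 1.0770000219345093], [1.0740000009536743, 1.0729999542236328, 1.0779999494552612], [1.0740000009536743, 1.0789999961853027, 1.0770000219345093]]
```

View pics/crop1.png

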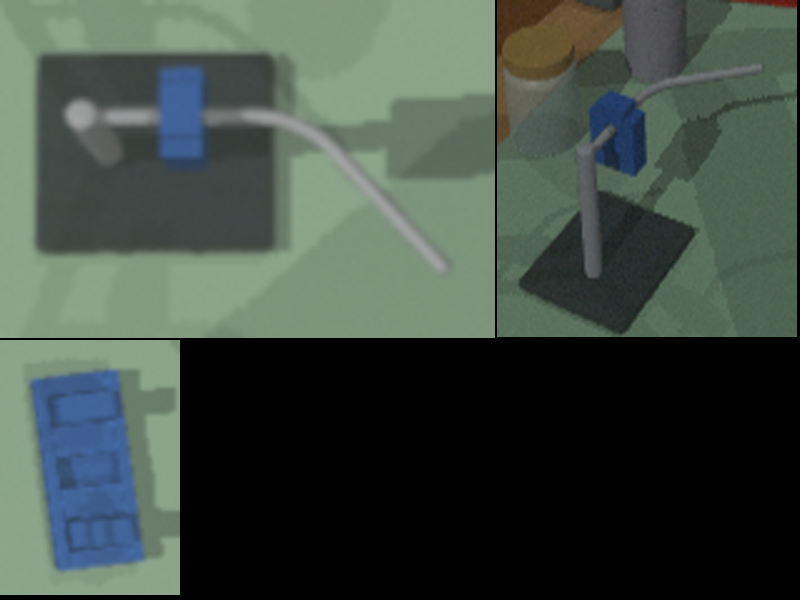

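The crop confirms it: a crowned blue block with the rod through it, hanging between the post and the bend. The tray is blue with its middle pocket empty. Next I measure the rod's centre line and the tray.

```bash
cat >> h.py <<'E'
def cloud(n,d):
    m=camera_model(n); v,u=np.mgrid[:d.shape[0],:d.shape[1]]
    q=np.stack([(u-m["K"][0,2])/m["K"][0,0]*d,(v-m["K"][1,2])/m["K"][1,1]*d,d],-1)
    return (q-m["t"])@m["R"]
E
python3 - <<'E'
from h import *
f=np.load("/tmp/top0.npz"); p,d=f["p"],f["d"]; P=cloud("top",d)
hsv=cv2.cvtColor(p,cv2.COLOR_BGR2HSV); blue=mask(p,(105,110,40),(125,255,255))>0
reg=np.zeros(d.shape,bool); reg[160:220,212:312]=1
rod=reg&(P[...,2]>.095)&(P[...,2]<.15)&~blue&(d>0)
g=cv2.cvtColor(p,cv2.COLOR_BGR2GRAY)
pts=[]
for u in range(216,306):
    v=np.where(rod[:,u])[0]
    if len(v) : 
        w=ray("top",(u,v.mean()),.127); pts.append((u,v.mean(),len(v),*w[:2])); 
for t in pts[::2]: print(np.round(t,4))
print("blue hang", np.median(P[reg&blue&(P[...,2]>.1)],0))
for n,zz in(("top",.125),):
  mm=(reg&blue).astype(np.uint8); c=cv2.minAreaRect(cv2.findNonZero(mm)); print(c)
r=np.zeros(d.shape,bool); r[220:305,340:400]=1
t=(r&blue&(P[...,2]>.0)&(P[...,2]<.026)).astype(np.uint8)
c=max(cv2.findContours((r&blue).astype(np.uint8),cv2.RETR_EXTERNAL,cv2.CHAIN_APPROX_NONE)[0],key=cv2.contourArea)
W=np.array([ray("top",q[0],.016)[:2] for q in c],np.float32); R=cv2.minAreaRect(W); print("tray",R,cv2.boxPoints(R))
hi=np.where(r&blue&(P[...,2]>.03),1,0); 
n,l,s,ce=cv2.connectedComponentsWithStats(hi.astype(np.uint8)); print(s[1:],[ray("top",k,.04) for k in ce[1:]])
E
```

```text
[2.200e+02 1.755e+02 4.000e+00 6.622e-01 1.440e-01]
[2.220e+02 1.755e+02 8.000e+00 6.622e-01 1.396e-01]
[2.240e+02 1.765e+02 1.000e+01 6.599e-01 1.351e-01]
[2.260e+02 1.775e+02 8.000e+00 6.576e-01 1.307e-01]
[2.280e+02 1.765e+02 6.000e+00 6.598e-01 1.262e-01]
[2.300e+02 1.755e+02 4.000e+00 6.620e-01 1.218e-01]
[2.320e+02 1.755e+02 4.000e+00 6.619e-01 1.173e-01]
[2.340e+02 1.755e+02 4.000e+00 6.619e-01 1.129e-01]
[2.360e+02 1.755e+02 4.000e+00 6.618e-01 1.084e-01]
[2.380e+02 1.755e+02 4.000e+00 6.618e-01 1.040e-01]
[2.400e+02 1.755e+02 4.000e+00 6.617e-01 9.950e-02]
[2.420e+02 1.870e+02 1.000e+00 6.358e-01 9.520e-02]
[2.440e+02 1.870e+02 1.000e+00 6.358e-01 9.070e-02]
[2.460e+02 1.870e+02 1.000e+00 6.357e-01 8.630e-02]
[2.480e+02 1.870e+02 1.000e+00 6.357e-01 8.180e-02]
[2.500000e+02 1.757647e+02 1.700000e+01 6.609000e-01 7.720000e-02]
[2.520e+02 1.755e+02 4.000e+00 6.615e-01 7.280e-02]
[2.540e+02 1.755e+02 4.000e+00 6.614e-01 6.830e-02]
[2.560e+02 1.755e+02 4.000e+00 6.614e-01 6.390e-02]
[2.580e+02 1.755e+02 4.000e+00 6.613e-01 5.940e-02]
[2.600e+02 1.755e+02 4.000e+00 6.613e-01 5.49
[... 1081 characters left out ...]

[ 3.020e+02  2.075e+02  6.000e+00  5.884e-01 -3.770e-02]
[ 3.04e+02  2.09e+02  3.00e+00  5.85e-01 -4.21e-02]
blue hang [0.6578269  0.08699049 0.14324519]
((245.0, 175.5), (21.0, 10.0), 90.0)
tray ((0.46275854110717773, -0.2023715227842331), (0.15386666357517242, 0.07012253999710083), 6.3789801597595215) [[ 0.38240606 -0.17607495]
 [ 0.39019698 -0.24576336]
 [ 0.543111   -0.2286681 ]
 [ 0.5353201  -0.15897968]]
[[351 236   1   1   1]
 [358 237  21  11 166]
 [355 261   1   1   1]
 [370 279  15  10 122]] [array([ 0.52728102, -0.15765516,  0.04      ]), array([ 0.51202964, -0.19850225,  0.04      ]), array([ 0.46769954, -0.16571712,  0.04      ]), array([ 0.41367946, -0.21677731,  0.04      ])]
```

```bash
cat > path.py <<'E'
from h import *
def trace():
    f=np.load("/tmp/top0.npz"); p,d=f["p"],f["d"]
    g=cv2.cvtColor(p,cv2.COLOR_BGR2GRAY).astype(float); lab=cv2.cvtColor(p,cv2.COLOR_BGR2LAB).astype(float)
    v0=lambda u: 175.5 if u<264 else np.interp(u,[264,270,276,280,290,304],[175.5,177.5,180.5,184,195,209])
    out=[]
    for u in list(range(230,240))+list(range(253,304)):
        c=v0(u); v=np.arange(int(round(c))-7,int(round(c))+8)
        if u<262: w=g[v,u]-np.median(g[v,u])
        else: w=lab[v,u,1]-np.median(lab[v,u,1])
        w=np.clip(w-0.25*w.max(),0,None)*(abs(v-c)<5); out.append((u,(w*v).sum()/w.sum()))
    out=np.array(out); return out,np.array([ray("top",q,.126)[:2] for q in out])
E
python3 - <<'E'
from path import *
o,W=trace()
for a,b in zip(o[::3],W[::3]): print(np.round(a,2),np.round(b,4))
a=(o[:,0]<260); k=np.polyfit(W[a,1],W[a,0],1); print("line1",k,np.degrees(np.arctan(k[0])),np.std(W[a,0]-np.polyval(k,W[a,1])))
for lo in(282,286,290):
    b=o[:,0]>=lo; k2=np.polyfit(W[b,1],W[b,0],1); print(lo,"line2",k2,np.degrees(np.arctan(k2[0])),np.std(W[b,0]-np.polyval(k2,W[b,1])))
# blob/ends
f=np.load("/tmp/top0.npz")["p"]; lab=cv2.cvtColor(f,cv2.COLOR_BGR2LAB); print(lab[203:213,298:310,1])
E
```

```text
[230.  175.5] [0.6621 0.1219]
[233.   175.49] [0.6621 0.1152]
[236.   175.48] [0.6621 0.1085]
[239.  175.4] [0.6622 0.1018]
[255.   175.32] [0.662  0.0661]
[258.  175.2] [0.6622 0.0594]
[261.   175.31] [0.6618 0.0527]
[264. 176.] [0.6602 0.0461]
[267.   176.18] [0.6597 0.0394]
[270.   177.45] [0.6568 0.0327]
[273.   178.71] [0.6539 0.026 ]
[276.   180.38] [0.65   0.0194]
[279.   182.72] [0.6447 0.0127]
[282.  186.5] [0.6361 0.0061]
[285.   189.63] [ 6.29e-01 -5.00e-04]
[288.   192.61] [ 0.6222 -0.0071]
[291.   195.82] [ 0.6149 -0.0137]
[294.   199.23] [ 0.6072 -0.0202]
[297.   202.44] [ 0.6    -0.0268]
[300.   205.67] [ 0.5927 -0.0334]
[303.   208.26] [ 0.5868 -0.04  ]
line1 [0.00221922 0.66184505] 0.12715166547102796 0.00013447286700753725
282 line2 [1.09739313 0.6295584 ] 47.658638209199246 0.0003589176828604584
286 line2 [1.10020832 0.62963198] 47.73171121431151 0.000391189672311584
290 line2 [1.09489725 0.62946974] 47.593682065383454 0.0004263395122883507
[[126 124 120 116 115 115 115 115 115 116 115 115]
 [127 126 125 120 116 115 115 115 115 115 115 115]
 [125 126 126 124 120 116 115 115 115 115 115 115]
 [121 126 127 126 125 120 116 115 115 115 115 115]
 [118 122 125 126 127 125 120 116 115 115 115 115]
 [115 117 122 125 127 126 123 118 116 115 115 115]
 [115 115 117 122 125 125 123 118 115 115 115 115]
 [115 115 115 117 121 124 121 116 115 114 115 115]
 [115 115 115 115 116 117 116 115 115 115 115 115]
 [114 115 114 115 115 115 114 115 115 115 115 115]]
```

```bash
cat > plan.py <<'E'
from h import *
from scipy.spatial.transform import Rotation as Ro
def Rd(yaw): # tool down, tool x at yaw (deg)
    c,s=np.cos(np.radians(yaw)),np.sin(np.radians(yaw)); return np.array([[c,s,0],[s,-c,0],[0,0,-1.]])
def rows(way,start=None,vmax=.05,wmax=8,grip=1.0):
    """way: list of (xyz,yaw). prints rows, tracking the rounded pose"""
    s=sense(); p,R=(s["eef_pos"],s["tool_rot"]) if start is None else start
    p=np.array(p);out=[]
    for q,yaw in way:
        T=Rd(yaw); q=np.array(q); ang=np.degrees(Ro.from_matrix(R.T@T).magnitude())
        n=max(1,int(np.ceil(max(np.linalg.norm(q-p)/vmax,ang/wmax)))); p0,R0=p,R; rv=Ro.from_matrix(R0.T@T).as_rotvec()
        for k in range(1,n+1):
            pk=p0+(q-p0)*k/n; Rk=R0@Ro.from_rotvec(rv*k/n).as_matrix()
            sh=np.round(R.T@(pk-p)/.12,3); tu=np.round(np.degrees(Ro.from_matrix(R.T@Rk).as_rotvec())/10,3)
            p=p+R@(sh*.12); R=R@Ro.from_rotvec(np.radians(tu*10)).as_matrix(); out.append([*sh.tolist(),*tu.tolist(),grip])
    for o in out: print("["+",".join(f"{x:g}" for x in o)+"],")
    print("end",p.round(4),len(out)); return p,R
E
python3 - <<'E'
from plan import *
print(ray("top",(244.9,176),.14))
rows([((.655,.0885,.231),-90)],vmax=.055)
E
```

```text
[0.65831923 0.08763847 0.14      ]
[-0.361,0.264,0,0.001,0,-0.476,1],
[-0.381,0.233,0,0,0.001,-0.477,1],
[-0.399,0.201,-0,0.001,0,-0.476,1],
[-0.415,0.167,-0,0,0,-0.476,1],
[-0.427,0.131,-0,0.001,0.001,-0.476,1],
[-0.436,0.096,-0,0,0,-0.477,1],
[-0.443,0.06,-0.001,0.001,0,-0.476,1],
[-0.447,0.022,0,0,0.001,-0.476,1],
[-0.446,-0.015,-0,0.001,0,-0.477,1],
[-0.444,-0.052,-0,0.001,0,-0.476,1],
[-0.438,-0.088,-0.001,0,0.001,-0.476,1],
[-0.429,-0.125,-0,0.001,0,-0.477,1],
[-0.418,-0.159,-0,0,0,-0.476,1],
[-0.402,-0.194,-0.001,0.001,0.001,-0.476,1],
[-0.385,-0.227,0,0,0,-0.476,1],
end [0.655  0.0884 0.231 ] 15
```

Request:
{"api": "play_rows", "payload": {
  "series": [
    [-0.36,0.264,0,0,0,-0.476,1],
    [-0.38,0.233,0,0,0,-0.477,1],
    [-0.4,0.2,0,0,0,-0.476,1],
    [-0.415,0.167,0,0,0,-0.476,1],
    [-0.427,0.131,0,0,0,-0.476,1],
    [-0.436,0.096,0,0,0,-0.477,1],
    [-0.443,0.06,0,0,0,-0.476,1],
    [-0.447,0.022,0,0,0,-0.476,1]
  ]
}}

```text
clock: 1.1
eef_pos: [0.439, -0.2168, 0.2311]
tool_rot: [[-0.547, -0.837, -0.0], [-0.837, 0.547, 0.0], [-0.0, 0.0, -1.0]]
wrist_force: [1.0, -0.7, -1.0]
opening: 0.0854
finger_force: 0.0
```

Request:
{"api": "play_rows", "payload": {
  "series": [
    [-0.446,-0.015,0,0,0,-0.477,1],
    [-0.444,-0.052,0,0,0,-0.476,1],
    [-0.438,-0.088,0,0,0,-0.476,1],
    [-0.429,-0.125,0,0,0,-0.477,1],
    [-0.418,-0.159,0,0,0,-0.476,1],
    [-0.402,-0.194,0,0,0,-0.476,1],
    [-0.385,-0.227,0,0,0,-0.476,1],
    [0,0,0,0,0,0,1]
  ]
}}

```text
clock: 2.1
eef_pos: [0.6556, 0.091, 0.2276]
tool_rot: [[0.004, -1.0, -0.005], [-1.0, -0.004, -0.001], [0.001, 0.005, -1.0]]
wrist_force: [-1.2, 0.1, -0.5]
opening: 0.0853
finger_force: 0.0
```

```bash
python3 - <<'E'
from plan import *
s=sense(); print(s["eef_pos"],s["tool_rot"].round(4).tolist(),s["clock"],s["wrist_force"].round(2),s["joint_pos"].round(2))
p,d=camera("side"); cv2.imwrite("pics/side1.png",cv2.resize(p[60:300,150:350],None,fx=2.5,fy=2.5))
E
```

```text
[0.65556923 0.09098182 0.22762275] [[0.0036, -1.0, -0.005], [-1.0, -0.0036, -0.0011], [0.001, 0.005, -1.0]] 2.1 [-1.24  0.13 -0.51] [ 0.44  0.21  0.26 -0.   -1.63 -0.44]
```

View pics/side1.png

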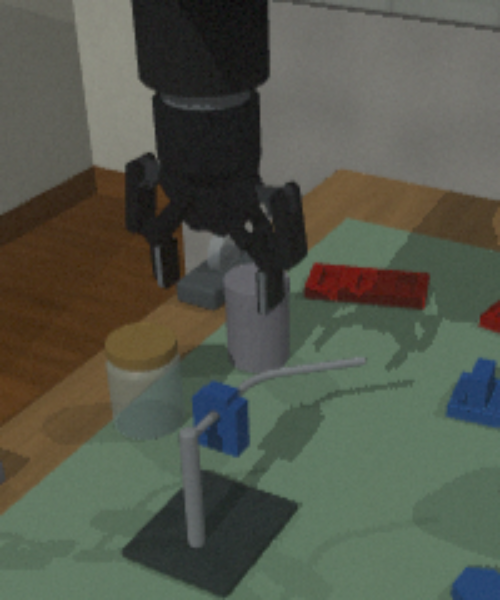

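Side view: the open gripper is above the block, its fingers straddling the rod line. The block is at crop (220,418), i.e. pixel (238,227). I check the rod tip in both views and plan the descent.

```bash
python3 - <<'E'
from plan import *
print(proj("side",(.5845,-.0425,.125)), "seen 295.2,204")
# two-view midline check: tip & block
def tri(a,b):
    A=[];
    for n,uv in(("top",a),("side",b)):
        m=camera_model(n);P=m["K"]@np.c_[m["R"],m["t"]]; A+= [uv[0]*P[2]-P[0],uv[1]*P[2]-P[1]]
    X=np.linalg.svd(np.array(A))[2][-1]; return X[:3]/X[3]
print(tri((304,209.3),(295,204)))
rows([((.662,.088,.135),-90),((.662,.088,.104),-90)],vmax=.03)
E
```

```text
[294.50418591 204.27432664] seen 295.2,204
[ 0.58398812 -0.04230374  0.12614918]
[0.003,-0.015,0.196,0.005,-0.002,0.002,1],
[0.003,-0.015,0.195,0.005,-0.001,0.002,1],
[0.002,-0.015,0.196,0.005,-0.002,0.003,1],
[0.003,-0.014,0.195,0.006,-0.001,0.002,1],
[0,-0,0.129,-0,-0,-0,1],
[0,-0,0.13,-0,-0,-0,1],
end [0.662  0.088  0.1039] 6
```

Request:
{"api": "play_rows", "payload": {
  "series": [
    [0.003,-0.015,0.19,0,0,0,1],
    [0.003,-0.015,0.19,0,0,0,1],
    [0.002,-0.015,0.19,0,0,0,1],
    [0.003,-0.01,0.19,0,0,0,1],
    [0,0,0,0,0,0,1],
    [0,0,0,0,0,0,1]
  ]
}}

```text
clock: 2.9
eef_pos: [0.6619, 0.0861, 0.1418]
tool_rot: [[-0.001, -1.0, 0.002], [-1.0, 0.001, 0.0], [-0.0, -0.002, -1.0]]
wrist_force: [0.9, 0.1, 1.3]
opening: 0.0855
finger_force: 0.0
```

```bash
python3 - <<'E'
from plan import *
s=sense(); print(s["eef_pos"],s["tool_rot"].round(4).tolist(),s["clock"],s["wrist_force"].round(2),s["joint_pos"].round(3))
rows([((.662,.088,.104),-90)],vmax=.02)
E
```

```text
[0.66190601 0.08609305 0.14179183] [[-0.0008, -1.0, 0.0019], [-1.0, 0.0008, 0.0002], [-0.0002, -0.0019, -1.0]] 2.9 [0.92 0.12 1.31] [ 4.290e-01  2.230e-01  1.230e-01  1.000e-03 -1.468e+00 -4.290e-01]
[-0.008,-0,0.157,-0.005,0,-0.002,1],
[-0.008,-0,0.158,-0.006,0.001,-0.003,1],
end [0.662 0.088 0.104] 2
```

Request:
{"api": "play_rows", "payload": {
  "series": [
    [-0.01,0,0.155,0,0,0,1],
    [0,0,0.155,0,0,0,1],
    [0,0,0,0,0,0,0.8],
    [0,0,0,0,0,0,0.7]
  ]
}}

```text
clock: 3.4
eef_pos: [0.6617, 0.0878, 0.103]
tool_rot: [[-0.0, -1.0, -0.0], [-1.0, 0.0, -0.0], [0.0, 0.0, -1.0]]
wrist_force: [-0.1, 0.2, 1.8]
opening: 0.0594
finger_force: 0.0
```

Request:
{"api": "play_rows", "payload": {
  "grip_force": 20,
  "series": [
    [0,0,0,0,0,0,0.6],
    [0,0,0,0,0,0,0.5],
    [0,0,0,0,0,0,0.45],
    [0,0,0,0,0,0,0.4],
    [0,0,0,0,0,0,0.4]
  ]
}}

```text
clock: 4.03
eef_pos: [0.6619, 0.0879, 0.1037]
tool_rot: [[-0.0, -1.0, 0.001], [-1.0, 0.0, 0.0], [-0.0, -0.001, -1.0]]
wrist_force: [-1.0, 0.6, 4.3]
opening: 0.0435
finger_force: 21.6
```

```bash
python3 - <<'E'
from plan import *
s=sense(); print(s["eef_pos"],s["tool_rot"].round(4).tolist(),s["clock"],s["wrist_force"].round(2),s["ft_torque"].round(3),s["opening"],s["finger_force"])
p,d=camera("side"); cv2.imwrite("pics/side2.png",cv2.resize(p[120:260,170:310],None,fx=4.2,fy=4.2))
np.savez("/tmp/side2",p=p,d=d)
E
```

```text
[0.6619316  0.08794588 0.10366667] [[-0.0001, -1.0, 0.0011], [-1.0, 0.0001, 0.0003], [-0.0003, -0.0011, -1.0]] 4.025 [-0.96  0.64  4.31] [ 0.167  0.216 -0.026] 0.043505400768991065 21.596777960658073
```

View pics/side2.png

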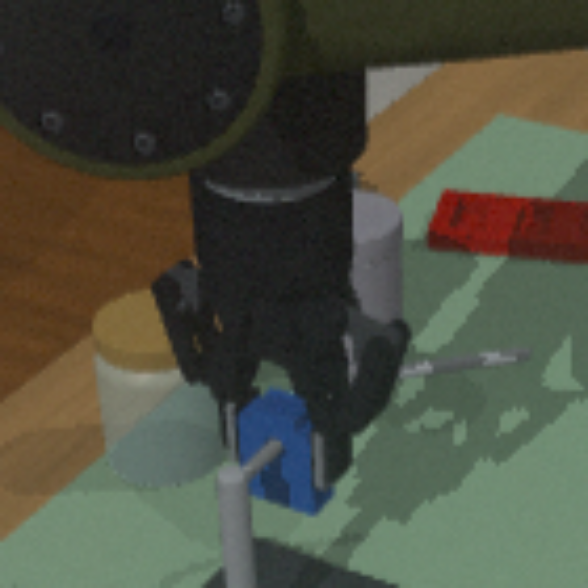

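The block is gripped (43.5 mm opening, 21.6 N) with its pads either side of the rod and the block upright. The upward force says its hole top is pressing on the rod, so I lift 2 mm to centre the hole.

Request:
{"api": "play_rows", "payload": {
  "series": [
    [0,0,-0.01,0,0,0,0.4],
    [0,0,-0.01,0,0,0,0.4],
    [0,0,0,0,0,0,0.4]
  ]
}}

```text
clock: 4.45
eef_pos: [0.6613, 0.0878, 0.1046]
tool_rot: [[-0.0, -1.0, -0.001], [-1.0, 0.0, -0.0], [0.0, 0.001, -1.0]]
wrist_force: [0.2, 0.4, -0.6]
opening: 0.0436
finger_force: 21.2
```

```bash
cat > rod.py <<'E'
from plan import *
def rod(xl=.662,r=.1397,k1=-6.5,k2=-.8,h0=0.1):
    ds=.0005; pts=[];h=h0;p=np.array([xl,r])
    L=[(.085,0),(.024,27.5),(0,k1),(.024,27.5),(0,k2),(.12,0)]
    for l,a in L:
        n=int(l/ds)
        if n==0: h+=a; continue
        for _ in range(n):
            hm=h+a/n/2; p=p+ds*np.array([-np.sin(np.radians(hm)),-np.cos(np.radians(hm))]); h+=a/n; pts.append(p.copy())
    return np.array(pts)
def pose(s,pts=None):
    P=rod() if pts is None else pts; w=P[max(0,int(s/.0005)-20):int(s/.0005)+21]; c=w.mean(0)
    t=np.linalg.svd(w-c)[2][0]; t=t if t[1]<0 else -t
    return c,np.degrees(np.arctan2(t[1],t[0]))
E
python3 - <<'E'
from rod import *
s=sense(); print(s["eef_pos"],s["clock"],s["wrist_force"].round(2),s["ft_torque"].round(3),s["opening"],s["finger_force"])
from path import trace
o,W=trace(); P=rod()
print([(np.round(w,4).tolist(), round(1000*np.min(np.hypot(*(P-w).T)),1)) for w in W[::4]]); print(P[int(.212/.0005)])
st=s["eef_pos"].copy(); z=st[2]
s0=.1397-st[1]; print("s0",s0); c0=pose(s0)[0]; off=st[:2]-c0; print(off)
way=[]
for a in np.arange(s0+.008,.215,.008):
    c,y=pose(a); way.append(((c[0]+off[0]*1,c[1],z),y)); print(round(a,4),c.round(4),round(y,1))
rows(way,vmax=.02,grip=.4)
E
```

```text
[0.66127074 0.08779518 0.10459302] 4.45 [ 0.2   0.42 -0.61] [ 0.003 -0.004  0.011] 0.04355701991605505 21.194172352552414
[([0.6621, 0.1219], np.float64(0.3)), ([0.6621, 0.113], np.float64(0.3)), ([0.6622, 0.1041], np.float64(0.3)), ([0.662, 0.0661], np.float64(0.1)), ([0.6622, 0.0572], np.float64(0.4)), ([0.6617, 0.0483], np.float64(0.3)), ([0.6597, 0.0394], np.float64(0.3)), ([0.656, 0.0305], np.float64(0.3)), ([0.6513, 0.0216], np.float64(0.3)), ([0.6447, 0.0127], np.float64(1.0)), ([0.6338, 0.0039], np.float64(0.1)), ([0.6242, -0.0049], np.float64(0.2)), ([0.6149, -0.0137], np.float64(0.6)), ([0.6049, -0.0224], np.float64(0.3)), ([0.5947, -0.0312], np.float64(0.1)), ([0.5868, -0.04], np.float64(1.1))]
[ 0.58368439 -0.04128814]
s0 0.05190481886441073
[-6.38499328e-04  9.51019351e-05]
0.0599 [0.6619 0.0797] -90.1
0.0679 [0.6619 0.0717] -90.1
0.0759 [0.6619 0.0637] -90.1
0.0839 [0.6617 0.0557] -91.8
0.0919 [0.661  0.0478] -98.2
0.0999 [0.6593 0.04  ] -107.2
0.1079 [0.6565 0.0326] -113.7
0.1159 [0.6529 0.0254] -119.6
0.1239 [0.6485 0.0189] -128.3
0.1319 [0.6432 0.0129] -135.4
0.1399 
[... 260 characters left out ...]
 -0.0356] -137.8
0.2119 [ 0.5841 -0.041 ] -137.8
[0.067,0,0,0.007,-0.001,0.008,0.4],
[0.067,0,0,0,0,0,0.4],
[0.067,0,0,0,0,0.001,0.4],
[0.066,0.001,0,0,0,0.166,0.4],
[0.067,0.004,0,0,0,0.644,0.4],
[0.033,0.003,0,0,0,0.451,0.4],
[0.033,-0,0,0,0,0.451,0.4],
[0.066,0.003,0,0,0,0.645,0.4],
[0.066,0.004,0,0,0,0.588,0.4],
[0.033,0.002,0,0,0,0.436,0.4],
[0.033,0,0,0,0,0.436,0.4],
[0.067,0.004,0,0,0,0.717,0.4],
[0.066,0.002,-0,0,0,0.232,0.4],
[0.067,-0,-0,0,0,0.003,0.4],
[0.067,-0,-0,0,0,0,0.4],
[0.066,-0,-0,0,0,0,0.4],
[0.067,-0,-0,0,0,0,0.4],
[0.067,-0,-0,0,0,0,0.4],
[0.066,-0,-0,0,0,0,0.4],
[0.067,-0,-0,0,0,0,0.4],
[0.067,-0,-0,0,0,0,0.4],
[0.066,-0,-0,0,0,0,0.4],
end [ 0.5834 -0.0409  0.1046] 22
```

Request:
{"api": "play_rows", "payload": {
  "series": [
    [0.04,0,0,0,0,0,0.4],
    [0.05,0,0,0,0,0,0.4],
    [0.05,0,0,0,0,0,0.4],
    [0.05,0,0,0,0,0,0.4],
    [0.04,0,0,0,0,0,0.4]
  ]
}}

```text
clock: 5.08
eef_pos: [0.6616, 0.0597, 0.1053]
tool_rot: [[-0.0, -1.0, -0.0], [-1.0, 0.0, 0.0], [-0.0, 0.0, -1.0]]
wrist_force: [-0.2, 0.4, -0.9]
opening: 0.044
finger_force: 21.2
```

```bash
cat > nxt.py <<'E'
from rod import *
import sys
def nxt(a,b,z,off=(0,0),step=.004):
    s=sense(); print(s["eef_pos"].round(4),"yaw",np.degrees(np.arctan2(s["tool_rot"][1,0],s["tool_rot"][0,0])).round(2),s["clock"],s["wrist_force"].round(2),s["ft_torque"].round(3),s["opening"].round(4))
    P=rod(); S=np.arange(.03,.2,.0005); k=np.argmin([np.hypot(*(pose(x,P)[0]+off-s["eef_pos"][:2])) for x in S]); c,y=pose(S[k],P); print("at s",S[k],"dev",(s["eef_pos"][:2]-c-off).round(4),"yaw should",round(y,2))
    rows([((*(pose(x,P)[0]+off),z),pose(x,P)[1]) for x in np.arange(a,b,step)],vmax=.02,grip=.4)
E
python3 -c "
from nxt import *
nxt(.078,.118,.1046,(-.0004,0))"
```

```text
Traceback (most recent call last):
  File "nxt.py", line 4, in nxt
    s=sense(); print(s["eef_pos"].round(4),"yaw",np.degrees(np.arctan2(s["tool_rot"][1,0],s["tool_rot"][0,0])).round(2),s["clock"],s["wrist_force"].round(2),s["ft_torque"].round(3),s["opening"].round(4))
                                                                                                                                                                                     ^^^^^^^^^^^^^^^^^^
AttributeError: 'float' object has no attribute 'round'
```

```bash
sed -i 's/s\["opening"\].round(4)/s["opening"]/' nxt.py; python3 -c "
from nxt import *
nxt(.084,.110,.1052,(-.0004,0))"
```

```text
[0.6616 0.0597 0.1053] yaw -90.03 5.075 [-0.2   0.42 -0.9 ] [ 0.004 -0.014  0.019] 0.0439897437200357
at s 0.07950000000000004 dev [0.0001 0.    ] yaw should -90.44
[0.038,0.002,0.001,0,0,0.2,0.4],
[0.033,0.001,-0,0,0,0.278,0.4],
[0.033,0.002,-0,0,0,0.394,0.4],
[0.033,0.001,-0,0,0,0.453,0.4],
[0.033,0.001,-0,0,0,0.445,0.4],
[0.034,0.001,-0,0,0,0.348,0.4],
[0.033,0.001,-0,0,0,0.281,0.4],
end [0.6559 0.0321 0.1052] 7
```

Request:
{"api": "play_rows", "payload": {
  "series": [
    [0.038,0.002,0,0,0,0.2,0.4],
    [0.033,0.001,0,0,0,0.28,0.4],
    [0.033,0.002,0,0,0,0.39,0.4],
    [0.033,0.001,0,0,0,0.45,0.4],
    [0,0,0,0,0,0,0.4]
  ]
}}

```text
clock: 5.7
eef_pos: [0.6598, 0.0437, 0.1053]
tool_rot: [[-0.229, -0.973, 0.0], [-0.973, 0.229, 0.0], [-0.0, 0.0, -1.0]]
wrist_force: [-0.5, -0.4, -0.5]
opening: 0.0439
finger_force: 21.2
```

```bash
python3 -c "
from nxt import *
nxt(.100,.130,.1052,(-.0004,0))"
```

```text
[0.6598 0.0437 0.1053] yaw -103.24 5.7 [-0.48 -0.42 -0.46] [-0.024  0.032 -0.023] 0.04392497436963957
at s 0.09550000000000006 dev [-0.0001 -0.0002] yaw should -102.7
[0.035,0.001,0.001,0,0.001,0.449,0.4],
[0.034,0.001,0,0,-0,0.347,0.4],
[0.033,0,0,0,-0,0.281,0.4],
[0.033,0.001,0,0,-0,0.274,0.4],
[0.033,0.001,0,0,-0,0.326,0.4],
[0.033,0.002,0,-0,-0,0.426,0.4],
[0.033,0.001,0,-0,-0,0.456,0.4],
[0.033,0.001,0,-0,-0,0.402,0.4],
end [0.6452 0.0155 0.1052] 8
```

No contact forces so far. Continuing.

Request:
{"api": "play_rows", "payload": {
  "series": [
    [0.035,0.001,0,0,0,0.44,0.4],
    [0.034,0.001,0,0,0,0.34,0.4],
    [0.033,0,0,0,0,0.28,0.4],
    [0.033,0.001,0,0,0,0.27,0.4],
    [0,0,0,0,0,0,0.4]
  ]
}}

```text
clock: 6.32
eef_pos: [0.6543, 0.0287, 0.1054]
tool_rot: [[-0.445, -0.895, 0.0], [-0.895, 0.445, 0.0], [-0.0, -0.0, -1.0]]
wrist_force: [-0.4, -0.8, 0.0]
opening: 0.0438
finger_force: 21.2
```

```bash
python3 -c "
from nxt import *
nxt(.116,.146,.1052,(-.0004,0))"
```

```text
[0.6543 0.0287 0.1054] yaw -116.44 6.325 [-0.43 -0.8   0.  ] [ 0.003 -0.003  0.007] 0.04378510968963499
at s 0.11200000000000007 dev [0.0001 0.0002] yaw should -116.76
[0.035,0.001,0.001,-0,0.001,0.357,0.4],
[0.033,0.001,0,-0,-0,0.427,0.4],
[0.033,0.002,0,-0,-0,0.455,0.4],
[0.033,0.001,0,-0,-0,0.402,0.4],
[0.034,0,0,-0,-0,0.288,0.4],
[0.033,0,0,-0,-0,0.157,0.4],
[0.033,0,0,-0,-0,0.049,0.4],
[0.034,0,0,-0,-0,0.001,0.4],
end [0.6336 0.0043 0.1053] 8
```

Request:
{"api": "play_rows", "payload": {
  "series": [
    [0.035,0.001,0,0,0,0.35,0.4],
    [0.033,0.001,0,0,0,0.42,0.4],
    [0.033,0.002,0,0,0,0.45,0.4],
    [0.033,0.001,0,0,0,0.4,0.4],
    [0,0,0,0,0,0,0.4]
  ]
}}

```text
clock: 6.95
eef_pos: [0.6452, 0.0156, 0.1053]
tool_rot: [[-0.677, -0.736, 0.0], [-0.736, 0.677, 0.0], [-0.0, 0.0, -1.0]]
wrist_force: [0.3, 0.1, -0.3]
opening: 0.0437
finger_force: 21.2
```

```bash
python3 -c "
from nxt import *
nxt(.132,.158,.1052,(-.0004,0))"
```

```text
[0.6452 0.0156 0.1053] yaw -132.6 6.95 [ 0.32  0.09 -0.27] [0.021 0.016 0.004] 0.04374972121706307
at s 0.12800000000000009 dev [0.     0.0002] yaw should -132.85
[0.035,-0,0.001,0,0.001,0.314,0.4],
[0.033,-0,0,0,-0,0.157,0.4],
[0.033,-0,0,0,-0,0.048,0.4],
[0.033,-0,0,0,-0,0.001,0.4],
[0.034,-0,0,0,-0,0,0.4],
[0.033,-0,0,0,-0,0,0.4],
[0.033,-0,0,0,-0,0,0.4],
end [ 0.6248 -0.0036  0.1052] 7
```

Request:
{"api": "play_rows", "payload": {
  "series": [
    [0.035,-0.002,0,0,0,0.31,0.4],
    [0.033,0,0,0,0,0.16,0.4],
    [0.033,0,0,0,0,0.05,0.4],
    [0.033,0,0,0,0,0,0.4],
    [0,0,0,0,0,0,0.4]
  ]
}}

```text
clock: 7.58
eef_pos: [0.6337, 0.004, 0.1054]
tool_rot: [[-0.742, -0.671, 0.0], [-0.671, 0.742, 0.0], [-0.0, 0.0, -1.0]]
wrist_force: [0.8, 0.6, -1.1]
opening: 0.0439
finger_force: 21.2
```

```bash
python3 -c "
from nxt import *
from path import trace
nxt(.148,.158,.1052,(-.0004,0))
o,W=trace(); b=o[:,0]>=284; k=np.polyfit(W[b,1],W[b,0],1); e=sense()['eef_pos']; print('line2 lateral dev mm',(e[0]-np.polyval(k,e[1]))*np.cos(np.arctan(k[0]))*1000)"
```

```text
[0.6337 0.004  0.1054] yaw -137.88 7.575 [ 0.81  0.64 -1.15] [ 0.01  -0.009  0.001] 0.04393031155193743
at s 0.1440000000000001 dev [ 0.     -0.0004] yaw should -137.8
[0.032,0.002,0.002,0,0.001,-0.008,0.4],
[0.033,0,-0,0,-0,-0,0.4],
[0.033,0,-0,0,-0,-0,0.4],
end [ 0.6248 -0.0037  0.1052] 3
line2 lateral dev mm -0.23910135791462883
```

Request:
{"api": "play_rows", "payload": {
  "series": [
    [0.04,0,0,0,0,0,0.4],
    [0.05,0,0,0,0,0,0.4],
    [0.05,0,0,0,0,0,0.4],
    [0.05,0,0,0,0,0,0.4],
    [0.05,0,0,0,0,0,0.4],
    [0.05,0,0,0,0,0,0.4],
    [0.04,0,0,0,0,0,0.4]
  ]
}}

```text
clock: 8.45
eef_pos: [0.6042, -0.0226, 0.1054]
tool_rot: [[-0.742, -0.67, 0.0], [-0.67, 0.742, 0.0], [-0.0, 0.0, -1.0]]
wrist_force: [-1.0, -0.3, 0.5]
opening: 0.044
finger_force: 21.2
```

```bash
python3 -c "
from nxt import *
from path import trace
nxt(.184,.188,.1052,(-.0004,0))
o,W=trace(); b=o[:,0]>=284; k=np.polyfit(W[b,1],W[b,0],1); e=sense()['eef_pos']; print('line2 lateral dev mm',(e[0]-np.polyval(k,e[1]))*np.cos(np.arctan(k[0]))*1000)"
```

```text
[ 0.6042 -0.0226  0.1054] yaw -137.91 8.45 [-0.96 -0.26  0.49] [ 0.012 -0.009 -0.012] 0.04398175693256843
at s 0.18400000000000014 dev [ 0.0001 -0.0002] yaw should -137.8
[0,0.002,0.001,0,0.001,-0.011,0.4],
[0.033,-0,0,0,-0,-0,0.4],
end [ 0.6011 -0.0251  0.1052] 2
line2 lateral dev mm -0.3785752012134902
```

Request:
{"api": "play_rows", "payload": {
  "series": [
    [0.04,0,0,0,0,0,0.4],
    [0.05,0,0,0,0,0,0.4],
    [0.05,0,0,0,0,0,0.4],
    [0.05,0,0,0,0,0,0.4],
    [0.06,0,0,0,0,0,0.4],
    [0.06,0,0,0,0,0,0.4],
    [0.06,0,0,0,0,0,0.4],
    [0.06,0,0,0,0,0,0.4],
    [0.06,0,0,0,0,0,0.4],
    [0.05,0,0,0,0,0,0.4]
  ]
}}

```text
clock: 9.7
eef_pos: [0.556, -0.0661, 0.1053]
tool_rot: [[-0.742, -0.67, 0.0], [-0.67, 0.742, 0.0], [-0.0, 0.0, -1.0]]
wrist_force: [-0.0, 0.9, 0.4]
opening: 0.044
finger_force: 21.2
```

```bash
python3 - <<'E'
from plan import *
s=sense(); print(s["eef_pos"],s["wrist_force"].round(2),s["clock"],s["joint_pos"].round(2))
p,d=camera("side"); np.savez("/tmp/side3",p=p,d=d)
cv2.imwrite("pics/side3.png",cv2.resize(p[100:300,200:420],None,fx=2.7,fy=2.7))
# tray from first top image: pocket target; side view check of tray rim corners
c,sn=np.cos(np.radians(6.38)),np.sin(np.radians(6.38)); C=np.array([.46276,-.20237])
# tray short-wall / pocket: project rim corners of the middle pocket into top and side
for n in("top","side"):
    print(n,[proj(n,(*(C+np.array([c*a-sn*b,sn*a+c*b])),.016)).round(1).tolist() for a,b in((-.078,-.035),(-.078,.035),(.078,.035),(.078,-.035),(-.013,-.025),(-.013,.025),(.013,.025),(.013,-.025))])
E
```

```text
[ 0.55601613 -0.06611855  0.10532422] [-0.03  0.86  0.45] 9.7 [ 0.24 -0.04 -0.23 -0.   -1.39 -1.08]
top [[387.4, 293.1], [358.8, 296.8], [350.0, 232.7], [378.3, 229.1], [379.5, 266.8], [359.2, 269.4], [357.7, 258.7], [378.0, 256.1]]
side [[389.9, 220.3], [386.5, 235.0], [327.5, 222.1], [333.6, 208.7], [365.3, 217.3], [362.0, 227.4], [352.2, 225.3], [355.8, 215.3]]
```

View pics/side3.png

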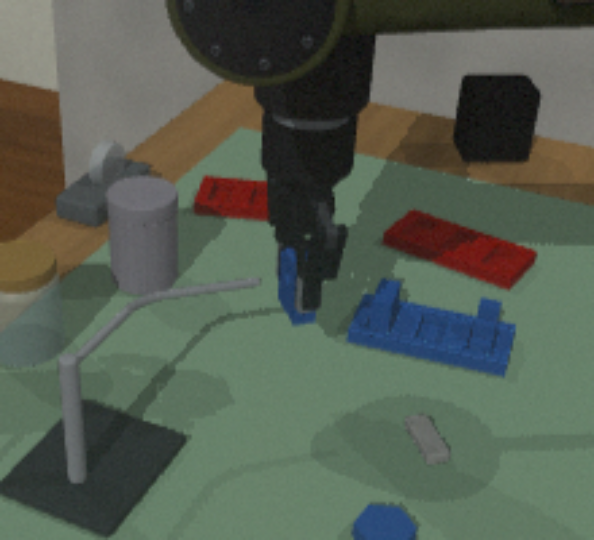

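The block is off the rod: the free end is at crop (260,282) and the block at crop (295,290), with a gap between them. Tray at crop (435,330), with the middle pocket free. Rim corners seen here suggest the tray centre is about 1.5–2 mm further in −y, as its visible side wall biased the top contour. I go above it.

```bash
python3 - <<'E'
from plan import *
rows([((.4628,-.204,.095),-173.6)],vmax=.03,wmax=5,grip=.4)
E
```

```text
[0.168,-0.042,0.011,0,-0,0.446,0.4],
[0.164,-0.054,0.011,0,-0,0.446,0.4],
[0.159,-0.067,0.01,0,-0,0.446,0.4],
[0.154,-0.079,0.011,0,-0,0.446,0.4],
[0.147,-0.091,0.011,0,-0.001,0.446,0.4],
[0.14,-0.103,0.011,0,0,0.446,0.4],
[0.131,-0.112,0.011,0.001,0,0.446,0.4],
[0.122,-0.123,0.01,-0,0,0.446,0.4],
end [ 0.4628 -0.204   0.095 ] 8
```

Request:
{"api": "play_rows", "payload": {
  "series": [
    [0.168,-0.042,0.01,0,0,0.446,0.4],
    [0.164,-0.054,0.01,0,0,0.446,0.4],
    [0.16,-0.067,0.01,0,0,0.446,0.4],
    [0.154,-0.079,0.01,0,0,0.446,0.4],
    [0.147,-0.091,0.01,0,0,0.446,0.4],
    [0.14,-0.103,0.01,0,0,0.446,0.4],
    [0.13,-0.112,0.01,0,0,0.446,0.4],
    [0.122,-0.123,0.01,0,0,0.446,0.4],
    [0,0,0,0,0,0,0.4],
    [0,0,0,0,0,0,0.4]
  ]
}}

```text
clock: 11.0
eef_pos: [0.4637, -0.2033, 0.0958]
tool_rot: [[-0.994, -0.113, 0.0], [-0.113, 0.994, 0.0], [-0.0, 0.0, -1.0]]
wrist_force: [-0.4, 0.3, -0.4]
opening: 0.0438
finger_force: 21.1
```

```bash
python3 - <<'E'
from plan import *
s=sense(); print(s["eef_pos"],np.degrees(np.arctan2(s["tool_rot"][1,0],s["tool_rot"][0,0])),s["wrist_force"].round(2),s["clock"])
rows([((.4628,-.204,.062),-173.6)],vmax=.02,grip=.4)
E
```

```text
[ 0.46374804 -0.20328548  0.09578802] -173.53322720288233 [-0.43  0.25 -0.39] 11.0
[0.004,-0.003,0.141,0,0.001,0.003,0.4],
[0.005,-0.002,0.141,0,0.001,0.004,0.4],
end [ 0.4627 -0.204   0.0619] 2
```

Request:
{"api": "play_rows", "payload": {
  "series": [
    [0.004,-0.003,0.13,0,0,0,0.4],
    [0.004,-0.003,0.13,0,0,0,0.4],
    [0,0,0.12,0,0,0,0.4],
    [0,0,0,0,0,0,0.4]
  ]
}}

```text
clock: 11.5
eef_pos: [0.4615, -0.2041, 0.048]
tool_rot: [[-0.994, -0.112, -0.003], [-0.112, 0.994, 0.001], [0.003, 0.001, -1.0]]
wrist_force: [0.2, -0.1, -0.5]
opening: 0.0438
finger_force: 21.1
```

```bash
python3 - <<'E'
from plan import *
s=sense(); print(s["eef_pos"],np.degrees(np.arctan2(s["tool_rot"][1,0],s["tool_rot"][0,0])),s["wrist_force"].round(2),s["clock"])
p,d=camera("side"); np.savez("/tmp/side4",p=p,d=d)
t,dt=camera("top"); np.savez("/tmp/top4",p=t,d=dt)
im=np.zeros((600,800,3),np.uint8)
a=cv2.resize(p[165:245,315:400],None,fx=7,fy=7,interpolation=cv2.INTER_CUBIC); im[:560,:595]=a
b=cv2.resize(t[225:305,345:392],None,fx=4.3,fy=4.3,interpolation=cv2.INTER_CUBIC); im[:b.shape[0],597:597+b.shape[1]]=b
cv2.imwrite("pics/h4.png",im)
E
```

```text
[ 0.46151261 -0.20405285  0.04801295] -173.5834637638923 [ 0.18 -0.1  -0.47] 11.5
```

View pics/h4.png

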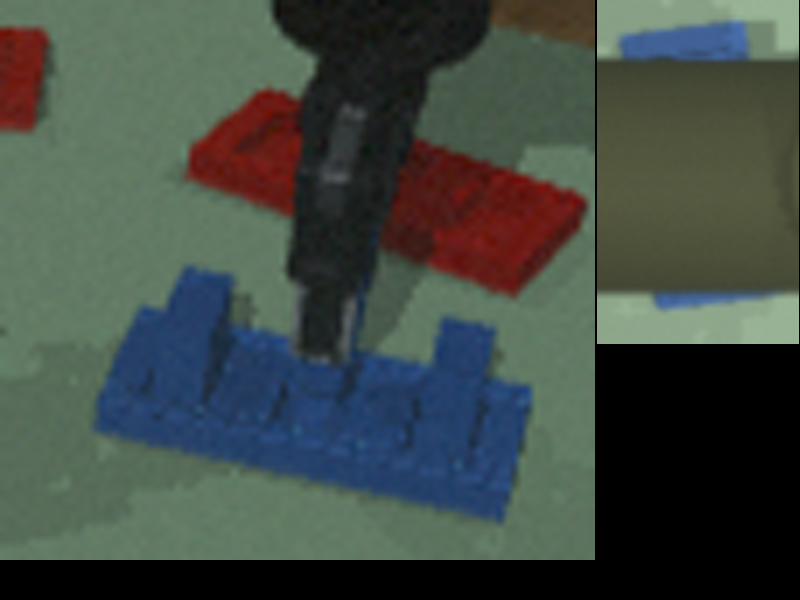

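```bash
python3 - <<'E'
from plan import *
A=np.array([ray("side",((97)/7+315-.4,430/7+165-.4),0),ray("side",(502/7+315-.4,521/7+165-.4),0),ray("side",(530/7+315-.4,385/7+165-.4),.016),ray("side",(140/7+315-.4,308/7+165-.4),.016)])[:,:2]
print(A.round(4),"centre",A.mean(0).round(4)); 
print("len",np.linalg.norm(A[0]-A[1]),np.linalg.norm(A[3]-A[2]),"wid",np.linalg.norm(A[1]-A[2]),np.linalg.norm(A[0]-A[3]),"ang",np.degrees(np.arctan2(*(A[0]-A[1])[::-1])),np.degrees(np.arctan2(*(A[3]-A[2])[::-1])))
p=np.load("/tmp/side4.npz")["p"]
c=p[195:235,345:380]; l=cv2.cvtColor(c,cv2.COLOR_BGR2LAB); l[...,0]=cv2.createCLAHE(4,(2,2)).apply(l[...,0]); c=cv2.cvtColor(l,cv2.COLOR_LAB2BGR)
cv2.imwrite("pics/h4b.png",cv2.resize(c,None,fx=15,fy=15,interpolation=cv2.INTER_CUBIC))
# expected projections
C=np.array([.4628,-.204]);a=np.radians(6.4);R=np.array([[np.cos(a),-np.sin(a)],[np.sin(a),np.cos(a)]])
for n,hx,hy,z,ce in(("pocket",.013,.025,.016,C),("floor",.013,.025,.004,C),("block bottom",.01,.022,.032,np.array([.4615,-.2041]))):
    print(n,[((proj("side",(*(ce+R@np.array([i*hx,j*hy])),z))-[345,195]+.5)*15).round().tolist() for i,j in((-1,-1),(-1,1),(1,1),(1,-1))])
E
```

```text
[[ 0.5343 -0.1647]
 [ 0.3802 -0.181 ]
 [ 0.3889 -0.2499]
 [ 0.5419 -0.2302]] centre [ 0.4613 -0.2064]
len 0.15492415450794478 0.15431599298557436 wid 0.06950546904954698 0.06592690005586567 ang 6.0242684286327535 7.349423029828284
pocket [[314.0, 337.0], [265.0, 488.0], [118.0, 457.0], [172.0, 308.0]]
floor [[305.0, 391.0], [255.0, 543.0], [110.0, 511.0], [164.0, 361.0]]
block bottom [[314.0, 272.0], [270.0, 403.0], [157.0, 379.0], [204.0, 249.0]]
```

View pics/h4b.png

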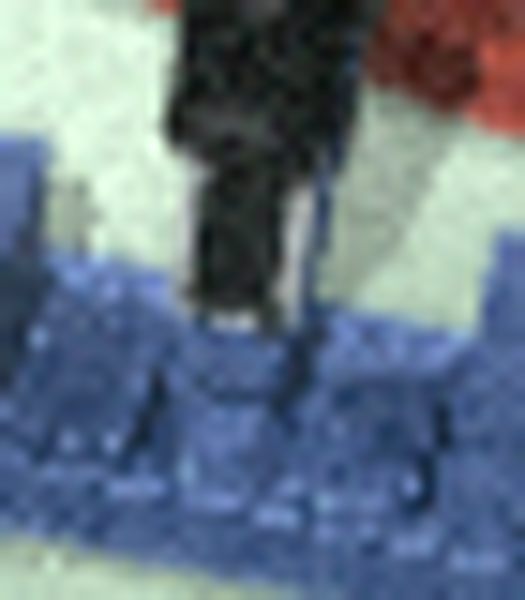

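Close view: the block's lower edge is near crop (205–270, 392), and the pocket's left wall runs (155,375)→(130,450). Relative to the block the pocket is nearly aligned in x and about 1.5 mm further in −y. I correct that and lower slowly.

```bash
python3 - <<'E'
from plan import *
rows([((.4616,-.2056,.046),-173.6),((.4616,-.2056,.030),-173.6)],vmax=.006,grip=.4)
E
```

```text
[0.01,-0.009,0.034,-0.002,-0.002,0.003,0.4],
[0,0,0.045,0,0,-0,0.4],
[0,0,0.044,0,0,-0,0.4],
[0,0,0.045,0,0,-0,0.4],
end [ 0.4616 -0.2056  0.03  ] 4
```

Request:
{"api": "play_rows", "payload": {
  "series": [
    [0.01,-0.009,0,0,0,0,0.4],
    [0,0,0,0,0,0,0.4],
    [0,0,0,0,0,0,0.4]
  ]
}}

```text
clock: 11.98
eef_pos: [0.4617, -0.2056, 0.0504]
tool_rot: [[-0.994, -0.112, 0.0], [-0.112, 0.994, 0.0], [-0.0, -0.0, -1.0]]
wrist_force: [0.3, 0.4, -0.9]
opening: 0.0437
finger_force: 21.1
```

```bash
python3 - <<'E'
from plan import *
s=sense(); print(s["eef_pos"],s["wrist_force"].round(2),s["ft_torque"].round(3),s["clock"])
rows([((.4616,-.2056,.030),-173.6)],vmax=.006,grip=.4)
E
```

```text
[ 0.46168809 -0.20556786  0.05038686] [ 0.34  0.42 -0.87] [ 0.005 -0.043 -0.025] 11.975
[0,-0,0.042,-0,0.001,0,0.4],
[0,-0,0.043,-0,0,0,0.4],
[0.001,-0,0.042,-0,0.001,0.001,0.4],
[-0,-0,0.043,-0,0.001,-0,0.4],
end [ 0.4616 -0.2056  0.03  ] 4
```

Request:
{"api": "play_rows", "payload": {
  "series": [
    [0,0,0.042,0,0,0,0.4],
    [0,0,0.042,0,0,0,0.4],
    [0,0,0.042,0,0,0,0.4],
    [0,0,0.03,0,0,0,0.4],
    [0,0,0.02,0,0,0,0.4],
    [0,0,0,0,0,0,0.4]
  ]
}}

```text
clock: 12.72
eef_pos: [0.4615, -0.2055, 0.0288]
tool_rot: [[-0.994, -0.112, -0.0], [-0.112, 0.994, 0.0], [0.0, 0.0, -1.0]]
wrist_force: [-0.5, 0.4, 0.3]
opening: 0.0436
finger_force: 21.1
```

Request:
{"api": "play_rows", "payload": {
  "series": [
    [0,0,0.01,0,0,0,0.4],
    [0,0,0.01,0,0,0,0.4],
    [0,0,0.01,0,0,0,0.4],
    [0,0,0.01,0,0,0,0.4],
    [0,0,0,0,0,0,0.4],
    [0,0,0,0,0,0,0.4]
  ]
}}

```text
clock: 13.48
eef_pos: [0.4616, -0.2055, 0.0242]
tool_rot: [[-0.994, -0.112, 0.0], [-0.112, 0.994, 0.0], [-0.0, 0.0, -1.0]]
wrist_force: [0.1, -0.1, -0.7]
opening: 0.0439
finger_force: 21.1
```

Request:
{"api": "play_rows", "payload": {
  "series": [
    [0,0,0.008,0,0,0,0.4],
    [0,0,0.008,0,0,0,0.4],
    [0,0,0,0,0,0,0.4],
    [0,0,0,0,0,0,0.4]
  ]
}}

```text
clock: 13.98
eef_pos: [0.4616, -0.2055, 0.0222]
tool_rot: [[-0.994, -0.112, -0.0], [-0.112, 0.994, 0.0], [0.0, 0.0, -1.0]]
wrist_force: [-0.2, -0.2, -1.3]
opening: 0.0439
finger_force: 21.1
```

Request:
{"api": "play_rows", "payload": {
  "series": [
    [0,0,0.007,0,0,0,0.4],
    [0,0,0,0,0,0,0.4],
    [0,0,0,0,0,0,0.4]
  ]
}}

```text
clock: 14.35
eef_pos: [0.4616, -0.2055, 0.0214]
tool_rot: [[-0.994, -0.112, -0.0], [-0.112, 0.994, 0.0], [0.0, 0.0, -1.0]]
wrist_force: [-0.6, -1.0, -0.5]
opening: 0.0439
finger_force: 21.1
```

Request:
{"api": "play_rows", "payload": {
  "series": [
    [0,0,0.006,0,0,0,0.4],
    [0,0,0,0,0,0,0.4],
    [0,0,0,0,0,0,0.4]
  ]
}}

```text
clock: 14.72
eef_pos: [0.4616, -0.2055, 0.0208]
tool_rot: [[-0.994, -0.112, 0.0], [-0.112, 0.994, -0.0], [-0.0, -0.0, -1.0]]
wrist_force: [-0.6, -0.4, 1.0]
opening: 0.0438
finger_force: 21.2
```

Request:
{"api": "play_rows", "payload": {
  "series": [
    [0,0,0.005,0,0,0,0.4],
    [0,0,0,0,0,0,0.4],
    [0,0,0,0,0,0,0.4]
  ]
}}

```text
clock: 15.1
eef_pos: [0.4617, -0.2055, 0.0207]
tool_rot: [[-0.994, -0.112, 0.0], [-0.112, 0.994, -0.0], [-0.0, -0.0, -1.0]]
wrist_force: [-2.5, 1.6, 5.6]
opening: 0.0438
finger_force: 21.7
```

Floor contact is at TCP z 0.0207, matching the expected 0.0205, so the block is fully down. Next I unload and release.

Request:
{"api": "play_rows", "payload": {
  "series": [
    [0,0,-0.004,0,0,0,0.4],
    [0,0,0,0,0,0,0.5],
    [0,0,0,0,0,0,0.54],
    [0,0,0,0,0,0,0.6],
    [0,0,0,0,0,0,0.65],
    [0,0,0,0,0,0,0.7],
    [0,0,0,0,0,0,0.7]
  ]
}}

```text
clock: 15.98
eef_pos: [0.4616, -0.2055, 0.0205]
tool_rot: [[-0.994, -0.112, -0.0], [-0.112, 0.994, 0.0], [0.0, 0.0, -1.0]]
wrist_force: [0.1, -0.1, -0.2]
opening: 0.0597
finger_force: 0.0
```

Request:
{"api": "play_rows", "payload": {
  "series": [
    [0,0,-0.04,0,0,0,0.7],
    [0,0,-0.1,0,0,0,0.7],
    [0,0,-0.2,0,0,0,0.7],
    [0,0,-0.3,0,0,0,0.7],
    [0,0,-0.3,0,0,0,0.7],
    [0,0,-0.3,0,0,0,0.7],
    [0,0,-0.2,0,0,0,0.7],
    [0,0,0,0,0,0,0.7]
  ]
}}

```text
clock: 16.98
eef_pos: [0.4625, -0.2059, 0.1968]
tool_rot: [[-0.994, -0.112, 0.005], [-0.112, 0.994, -0.001], [-0.005, -0.002, -1.0]]
wrist_force: [0.0, 0.0, -1.9]
opening: 0.0603
finger_force: 0.0
```

```bash
python3 - <<'E'
from plan import *
s=sense(); print(s["eef_pos"],s["wrist_force"].round(2),s["clock"])
p,d=camera("side"); P=cloud("side",d); b=mask(p,(100,110,30),(125,255,255))>0; r=np.zeros(b.shape,bool); r[180:245,320:400]=1
c=b&r&(np.hypot(P[...,0]-.4615,P[...,1]+.2055)<.02); print("top z",np.percentile(P[c][:,2],[50,95,99]))
cv2.imwrite("pics/end.png",cv2.resize(p[165:255,310:410],None,fx=6,fy=6,interpolation=cv2.INTER_CUBIC))
E
```

```text
[ 0.46253755 -0.20586405  0.19676348] [ 0.04  0.   -1.85] 16.975
top z [0.05616607 0.06499031 0.06610097]
```

View pics/end.png

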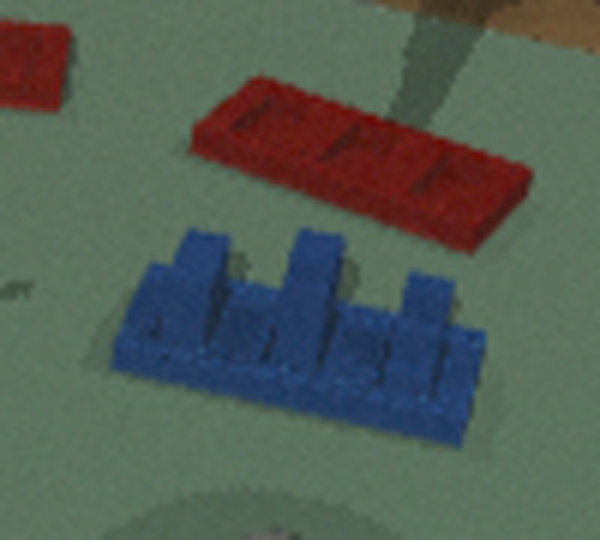

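The block stands upright and seated in the middle pocket at crop (315,300), between the arch and step blocks. The gripper is clear above. I'm handing in.

Request:
{"api": "play_rows", "payload": {
  "series": [
    [0,0,0,0,0,0,0.7],
    [0,0,0,0,0,0,0.7]
  ]
}}

```text
clock: 17.27
eef_pos: [0.4612, -0.2054, 0.1925]
tool_rot: [[-0.994, -0.112, -0.002], [-0.112, 0.994, 0.0], [0.002, 0.001, -1.0]]
wrist_force: [-0.2, -0.3, 0.0]
opening: 0.0598
finger_force: 0.0
```

```bash
python3 -c "
from plant import *
print(finish_job())"
```

```text
the job is handed in; nothing more can be done
None
```

I slid the block off the rod with no contact force above noise, stood it upright on the floor of the blue tray's middle pocket, let go, and handed the job in at about 17 s; no verdict came back.

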